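# Seat the sealing frame on the tray sealer's locating pin

## Robot

A 6-joint arm with a two-finger parallel gripper is mounted at the origin on the work surface. World frame = base frame: x ahead of the robot, y to its left, z up, the work surface at z = 0. Lengths are in m, angles in rad, forces in N, time in s.
With the tool pointing down it reaches from about 0.4 to 0.825 m from the base axis. Payload 7 kg.
Tool frame: the origin (TCP) lies midway between the tips of the shut fingers; the grasp point (between the pads) lies arm.hold_point_z behind it (arm.hold_point_z is the distance from the TCP to the grasp point, in m); z points along the fingers, y is the line along which they close (so a half turn about z gives the same grasp; the last joint's range is limited). The gripper opens to 88 mm and grips with 3 to 60 N. Pads are 19 mm wide; open, the fingers measure 130 mm over their backs; the gripper's body (78 mm by 193 mm) begins 47 mm behind the grasp point.
Start: joints at [1.534, 0.359, 0.012, 0, -1.224, -0.288], TCP at [0.215, 0.64, 0.227] pointing down, gripper open.
Joint ranges: [-3.07, 3.07], [-1.43, 2.12], [-1.02, 1.25], [-3.03, 1.67], [-3.05, -0], [-3.03, 3.03]. Speed limits (rad/s): [2.39, 2.39, 3.01, 3.14, 3.14, 3.14].

## Interface

Orientations are given as [roll, pitch, yaw] about the fixed x, y, z axes, in that order (R = Rz(yaw) Ry(pitch) Rx(roll)).
In Python, from station import arm gives the robot as it stands.
- The arm moves only by the shell command python3 -m crank 'ROWS' [OPENING] [FORCE]. ROWS is JSON, a list that holds one entry, the list of rows, each a list of 4 numbers: the shift along the tool's x, y, z in units of 25 mm (1.0 is 25 mm), then the turn about the tool's z in units of 5 degrees (1.0 is 5 degrees). A call has 1 to 12 rows; each row is the pose to reach, as a shift and turn from the pose commanded when the call began, along the tool's axes at that moment; what a row does not reach only later rows make up. A row lasts 1/8 s, in which the tool goes at most 62.5 mm and 10.7 degrees, less where a joint would pass 70% of its speed; a pose out of reach is approached as far as the arm can. A call with a gripper value outside its range is refused whole. OPENING is the closure, from 0 (fully open) to 1 (shut), set as the call begins (- or left out, the last holds). The fingers move at their own pace and stop on an object; FORCE is the grip in N (left out, the last holds). Time passes only in rows, so rows that repeat a pose let the fingers close. It gives the time, the measured TCP pose, the force, the opening and the grip force at its end, in the units of the state.
- arm.get_state(): the state, without advancing time (a new reading comes with each control period).
- arm.grab_frame(name): name is "scene" or "top" or "wrist"; returns (picture, depth): 480x640x3 uint8, red, green, blue; 480x640 float32, m along the optical axis (not along the pixel's ray), 0 where there is no reading.
- arm.get_calibration(name): a dict with "mtx" (3x3 intrinsics, pixels), "R" (3x3) and "t" (3): a world point X has camera coordinates R X + t; the wrist camera has in their place "mount" (4x4, takes a point from camera to tool coordinates, whose origin is the TCP and whose axes are the flange's). Camera axes: x right, y down, z forward; pixel columns grow to the right and rows downward; lengths in m; the calibration is good to about 2 mm. A picture is of the moment at which its call begins: read the wrist's pose just before it. get_calibration takes no time and is no camera call.
- arm.job_done(): hands the job in; it is judged then, once.
Trained networks look in the newest picture that a camera, given by its name, has taken for a name from the list of things; names that differ only in an ending like _2 or _b are one class to them, and where a whole thing is asked for, a point or a joint stands for the part that bears it (a point fixed in the world has none). Each returns a list of dicts, best first, with "score" (0 to 1); they miss things now and then, are a little off and sometimes report something else, mostly with a low value. They report only what shows in the picture. A call takes as long as a camera call.
- arm.recognise(thing, camera): "extent" ([left, top, width, height] in pixels, round what is visible of it).
- arm.trace(thing, camera): "mask" (480x640 bool, what is visible of it) and "extent" ([left, top, width, height] in pixels, round what is visible of it).
The state is a dict: "t": time; "q": joint angles; "qd": joint speeds; "joint_efforts": joint torques, N m; "eef_pos": TCP position; "ee_rot": TCP orientation; "force": force on the tool from outside, world axes, zero at the start; "moment": the same for the moment, N m; "width": finger opening in m; "gripper_force": force on a finger pad.
Only numpy, scipy, OpenCV 4.12 (cv2) and the standard library are available. Lean on these libraries where they do the work, as an engineer would, in place of code of your own. Each camera call takes 0.05 s, during which the arm holds its last target. There are 200 camera calls.

## Task

Fit the blue-handled sealing frame into the tray sealer: lift it by its handle, lay it between the bed's two side guides so that it rests on top of the brass pin with its hole about 25 mm short of it, and let go. Then nudge the frame gently towards the sealer's grey housing until the hole drops over the pin and the frame lies flat on the bed; do not force it once the pin has caught. Take your hand away and leave everything else on the table where it is.

Things in the scene. Friction and masses are not known exactly. Their poses are not given: they have to be found in the camera images.
- frame_grip (a point): Centre of the upright blue handle of the loose frame, 26 mm above the frame's underside. Handle: 14 mm thick along x, 36 mm long along y, from 5 to 47 mm above the underside. Pinch it across the 14 mm, fingers closing along x. The frame hangs level from it (centre of mass); a grip kept closed would stop the frame from dropping. Axes: z up, x towards the frame's end with the hole.
- frame_hole (a point): Centre of the frame's oblong through hole, at the level of the frame's underside: 45 mm ahead (x) of the handle's centre and 26 mm below it. Hole 15.5 mm along x, 26 mm along y; the plate behind it is solid, and ahead of it too, up to the leading edge 55 mm from the hole's centre. Axes as the frame's.
- pin_spot (a point): Nominal place of the brass pin, on the bed's top face (30 mm above the table). Pin: 12 mm across, 7.5 mm tall, clamped firmly in an adjusting slot. Its true place is not measured: on the bed's centre line, anywhere from 16 mm behind to 16 mm ahead of this point along x. Axes: z up, x along the bed away from the robot to the grey housing.
- bed: Fixed aluminium bed of the tray sealer, 315 x 186 mm; origin at table level, 45 mm behind pin_spot, same axes. Dark side guides along x, 162 mm apart inside (5 mm spare each side of the frame), 12 mm above the bed, from 195 mm behind pin_spot to 55 mm ahead. Grey housing, 30 mm above the bed, begins 80 mm ahead of pin_spot.
- frame: Loose steel sealing frame with blue handle, 200 (x) x 152 (y) x 5 mm, about 0.45 kg, two long openings beside a solid 40 mm spine; starts flat on the table. Origin: centre of its underside. Laid short of the pin it rests on pin top and rear edge, tilted 3 degrees; sliding it takes 1 to 4 N, more if it rubs on a guide. Once the pin is in the hole (some 2 mm play each way) it lies flat, and the pin does not give.
- empty_tray: Empty foil meal tray, 180 x 140 x 34 mm; origin under its centre. A bystander.
- meal_a: Closed foil meal tray with paper lid, 180 x 140 x 35 mm; origin under its centre. A bystander.
- meal_b: Another closed meal tray, 180 x 140 x 35 mm; origin under its centre. A bystander.
- spare_frame: Spare steel sealing frame with one big opening and a black grip at one end, 200 x 152 mm, 35 mm high at the grip; origin under its centre. Not the one to fit.
- sanitiser: White bottle with blue cap, 60 mm across, 150 mm tall; origin under its centre. A bystander.
- spoon: Serving spoon 240 mm long lying on the table; origin under it. A bystander.

How it is judged:
By the outcome, as a careful person would: the job done as asked, in the order asked, and still so for the second after the job is handed in, with the robot touching nothing.
It also fails if it takes over 42 s, if anything falls off the work surface, if the arm or the gripper's body presses on something with over 40 N, if the wrist force passes 120 N, or if a joint passes its speed limit or range.

## Working session

There is one attempt and no reset: what is moved stays moved. The work goes in short steps, Python scripts to look and compute and a shell command to move; the robot and the scene stay as the last step left them, time stands still between calls to the robot, and variables do not carry over. Pictures are saved under pics/ and viewed, at most 10 in all, crops included, and the job is handed in when it is done.

```bash
mkdir -p pics; ls
cat > h.py <<'E'
import numpy as np, cv2
from station import arm
from scipy.spatial.transform import Rotation as Ro
def cal(n,s=None):
    c=arm.get_calibration(n)
    if 'R' in c: return np.array(c['mtx']),np.array(c['R']),np.array(c['t'])
    T=np.eye(4);T[:3,:3]=Ro.from_euler('xyz',s['ee_rot']).as_matrix();T[:3,3]=s['eef_pos']
    C=np.linalg.inv(T@np.array(c['mount']));return np.array(c['mtx']),C[:3,:3],C[:3,3]
def grab(n):
    s=arm.get_state();im,d=arm.grab_frame(n);return s,im,d,cal(n,s)
def cloud(d,c):
    K,R,t=c;v,u=np.mgrid[:480,:640]
    P=np.stack([(u-K[0,2])/K[0,0]*d,(v-K[1,2])/K[1,1]*d,d],-1)
    return (P-t)@R
def save(n,im): cv2.imwrite('pics/'+n+'.png',im[:,:,::-1])
E
python3 - <<'E'
from h import *
s=arm.get_state();print(s,arm.hold_point_z)
for n in ['top','scene']:
    s,im,d,c=grab(n);save(n,im);np.savez('pics/'+n,im=im,d=d)
    P=cloud(d,c)
    for th in ['frame','frame_grip','bed','spare_frame','pin_spot']:
        try:
            for r in arm.trace(th,n)[:2]:
                m=r['mask']&(d>0);p=P[m];
                print(n,th,round(r['score'],2),r['extent'],np.median(p,0).round(3),np.percentile(p,2,0).round(3),np.percentile(p,98,0).round(3))
        except Exception as e: print(th,e)
E
```

```text
pics
{'t': 0.0, 'q': array([ 1.53409253e+00,  3.59386670e-01,  1.10596454e-02, -3.60762680e-04,
       -1.22409376e+00, -2.88111509e-01]), 'qd': array([-6.44348373e-04,  5.71294668e-04,  4.19914501e-04, -1.35345506e-04,
       -2.78273142e-04, -3.81574347e-05]), 'joint_efforts': array([-1.81729833e-03, -5.82709551e+01,  2.93066347e+01,  6.99767813e+00,
        7.04115533e-03, -1.54875320e-04]), 'eef_pos': array([0.21527377, 0.63923456, 0.22562125]), 'ee_rot': array([ 3.13993878e+00, -1.36463202e-04, -3.24938051e-01]), 'force': array([-0.31543836,  0.22058999, -0.24996908]), 'moment': array([-0.02140137, -0.0567829 ,  0.01606415]), 'gripper_force': 0.0, 'width': 0.08772327060935631} 0.0188
top frame 0.9 [352.8, 218.4, 52.9, 70.8] [ 0.523 -0.148  0.006] [ 0.434 -0.223  0.   ] [ 0.631 -0.074  0.048]
top frame 0.56 [227.2, 186.9, 91.8, 123.2] [0.547 0.155 0.031] [0.396 0.05  0.025] [0.699 0.258 0.064]
top frame_grip 0.78 [350.7, 219.5, 57.0, 68.9] [ 0.531 -0.151  0.006] [ 0.434 -0.228 -0.001] [ 0.631 -0.075  0.047]
top frame_grip 0.21 [159.7, 180.4, 56.8, 73.8] [0.64  0.408 0.035] [0.554
[... 342 characters left out ...]
[ 0.631 -0.071  0.047]
scene frame_grip 0.88 [246.7, 201.2, 77.5, 63.8] [ 0.54  -0.145  0.006] [ 0.432 -0.223 -0.001] [ 0.632 -0.071  0.047]
scene frame_grip 0.46 [452.0, 209.1, 57.5, 60.2] [0.399 0.409 0.009] [ 0.323  0.336 -0.002] [0.497 0.472 0.037]
scene bed 0.68 [348.1, 207.3, 79.0, 100.8] [0.571 0.163 0.032] [0.398 0.052 0.012] [0.714 0.269 0.064]
scene spare_frame 0.92 [152.3, 191.1, 69.1, 63.6] [ 0.585 -0.432  0.006] [ 0.487 -0.515 -0.002] [ 0.695 -0.345  0.036]
scene spare_frame 0.58 [248.6, 197.4, 72.5, 68.1] [ 0.539 -0.146  0.006] [ 0.433 -0.223  0.   ] [ 0.631 -0.071  0.047]
scene pin_spot 0.85 [353.9, 208.1, 74.7, 99.7] [0.571 0.164 0.032] [0.399 0.056 0.018] [0.714 0.268 0.064]
```

View pics/top.png

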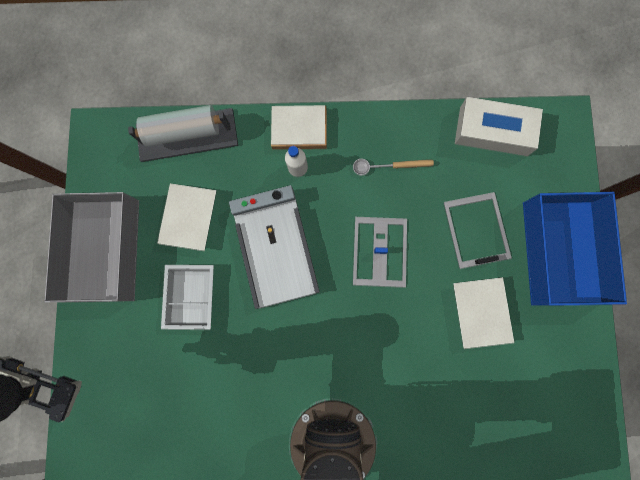

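View pics/scene.png

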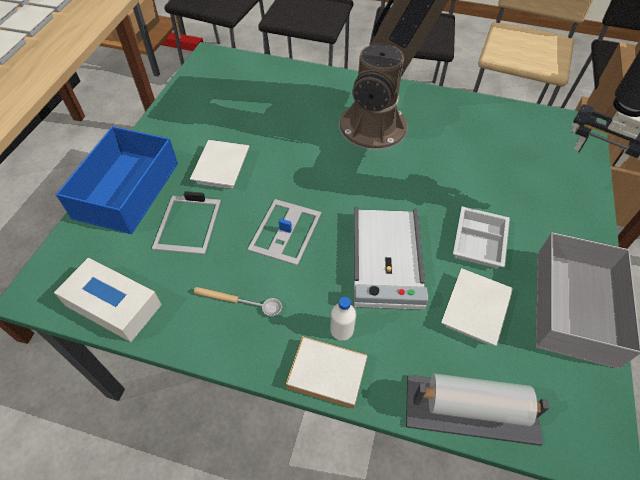

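The top view shows the frame with its blue handle at (380,251) and hole at (380,236), so the hole end faces +x. The bed's housing is at the upper left (262,200), with the pin near (271,235) in the dark slot.

Run:
```python
from h import *
for n in ['top','scene']:
    f=np.load(f'pics/{n}.npz');im,d=f['im'],f['d'];c=cal(n);P=cloud(d,c)
    hsv=cv2.cvtColor(im,cv2.COLOR_RGB2HSV).astype(int)
    X,Y,Z=P[...,0],P[...,1],P[...,2];ok=d>0
    def rect(m,l):
        p=P[m];r=cv2.minAreaRect((p[:,:2]*1000).astype(np.float32));print(n,l,m.sum(),np.round(r[0],1),np.round(r[1],1),round(r[2],1),p.mean(0).round(4))
    fr=ok&(abs(X-.53)<.13)&(abs(Y+.148)<.11)
    rect(fr&(Z>.003)&(Z<.012)&(hsv[...,1]<60),'frame')
    rect(fr&(Z>.03)&(hsv[...,0]>100)&(hsv[...,0]<125)&(hsv[...,1]>120),'handle')
    b=ok&(abs(X-.56)<.19)&(abs(Y-.155)<.14)
    rect(b&(Z>.022)&(Z<.036)&(hsv[...,2]>130),'bedtop')
    rect(b&(Z>.022),'bedall')
    rect(b&(Z>.052),'housing')
    rect(b&(hsv[...,0]>12)&(hsv[...,0]<32)&(hsv[...,1]>110)&(hsv[...,2]>110)&(Z>.02)&(Z<.05),'pin')
```

```text
top frame 1502 [ 532.4 -150.2] [153.2 202.4] 86.3 [ 0.5314 -0.1504  0.0064]
top handle 63 [ 531.  -149.2] [34.1 10.8] 88.2 [ 0.5308 -0.1492  0.0455]
top bedtop 5133 [529.2 151.1] [274.1 183.7] 13.5 [0.5259 0.1499 0.0303]
top bedall 7266 [548.8 155.2] [315.2 186.5] 13.7 [0.5483 0.1554 0.0356]
top housing 898 [681.8 188. ] [ 40.9 186. ] 14.2 [0.6809 0.1871 0.0608]
top pin 13 [597.2 166.9] [10.2  9.2] 75.0 [0.5967 0.1674 0.0372]
scene frame 1201 [ 531.7 -145.8] [154.8 203.6] 86.5 [ 0.5376 -0.1462  0.0061]
scene handle 79 [ 533.7 -144.9] [35.  14.5] 83.5 [ 0.5348 -0.1455  0.0427]
scene bedtop 4355 [548.6 155.8] [319.9 183.2] 14.9 [0.5334 0.1555 0.0304]
scene bedall 6537 [545.9 157.9] [322.4 186.7] 13.8 [0.5639 0.1624 0.037 ]
scene housing 1058 [681.  191.4] [ 43.9 185.1] 13.9 [0.6837 0.1908 0.0605]
scene pin 18 [593.8 170.2] [15.3  9.3] 11.3 [0.5963 0.1705 0.0369]
```

```bash
python3 -m crank '[[[1.5,1.7,0,1],[3,3.5,0,2],[5,5.5,0,4],[6.5,7.5,0,6],[8,9.3,0,8],[9.5,11,0,10],[11,12.8,0,12],[12.5,14.5,0,14],[14,16.3,0,15],[15.5,18,0,15],[17,19.8,1,15],[18.5,21.5,1,15]]]' 0
```

```text
t: 2.1
eef_pos: [0.4817, -0.0193, 0.2005]
ee_rot: [3.14, -0.0, -1.634]
force: [0.9, 1.0, 0.4]
width: 0.0877
gripper_force: 0.0
```

```bash
python3 -m crank '[[[2,-1,1,0],[4,-2,1.5,0],[5,-2.33,2,0],[5,-2.33,2,0],[5,-2.33,2,0]]]'
python3 - <<'E'
from h import *
s,im,d,c=grab('wrist');save('w1',im);P=cloud(d,c)
hsv=cv2.cvtColor(im,cv2.COLOR_RGB2HSV).astype(int);X,Y,Z=P[...,0],P[...,1],P[...,2]
m=(d>0)&(Z>.03)&(Z<.06)&(hsv[...,0]>100)&(hsv[...,0]<125)&(hsv[...,1]>120)
t=m&(Z>.043)
for k in (m,t):
    if k.sum()>4: print(k.sum(),cv2.minAreaRect((P[k][:,:2]*1000).astype(np.float32)),P[k].mean(0))
print(s['eef_pos'],s['ee_rot'])
E
```

```text
t: 2.72
eef_pos: [0.5325, -0.1457, 0.1517]
ee_rot: [-3.141, -0.0, -1.634]
force: [0.1, 0.5, 0.2]
width: 0.0878
gripper_force: 0.0
1157 ((531.6663818359375, -146.73886108398438), (35.60921859741211, 13.214441299438477), 86.4434585571289) [ 0.53148788 -0.1482848   0.04595963]
1084 ((531.721923828125, -146.6540985107422), (35.45461654663086, 13.211002349853516), 86.6298599243164) [ 0.53155821 -0.1472395   0.04656287]
[ 0.53246865 -0.14566922  0.15174931] [-3.14144189e+00 -2.18069040e-05 -1.63415704e+00]
```

View pics/w1.png

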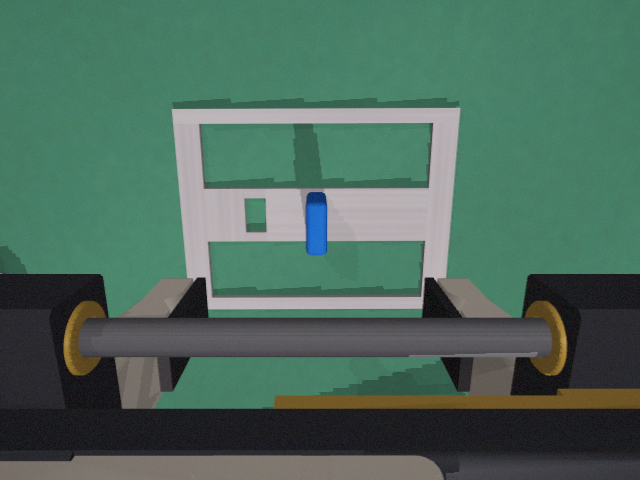

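The wrist view shows the handle at (316,225), aligned with the gripper, and the hole to its left at (256,215), towards +x. Next: descend and grip.

```bash
python3 -m crank '[[[0.05,0,2,0],[0.05,0,4,0],[0.05,0,5,0],[0.05,0,5.65,0],[0.05,0,5.65,0]]]' 0
python3 -m crank '[[[0,0,0,0],[0,0,0,0],[0,0,0,0],[0,0,0,0],[0,0,0,0],[0,0,0,0]]]' 1 30
```

```text
t: 3.4
eef_pos: [0.5323, -0.1464, 0.0101]
ee_rot: [3.141, -0.0, -1.633]
force: [0.2, -0.0, 0.4]
width: 0.0875
gripper_force: 0.0
t: 4.15
eef_pos: [0.5324, -0.147, 0.0103]
ee_rot: [3.142, -0.0, -1.634]
force: [-0.4, 0.3, 0.2]
width: 0.0332
gripper_force: 0.0
```

```bash
python3 -m crank '[[[0,0,0,0],[0,0,0,0],[0,0,0,0],[0,0,0,0],[0,0,0,0],[0,0,0,0]]]'
python3 -m crank '[[[0,0,-1,0],[0,0,-2,0],[0,0,-4,0],[0,0,-5,0],[0,0,-5,0]]]'
```

```text
t: 4.9
eef_pos: [0.5321, -0.147, 0.0102]
ee_rot: [3.141, -0.0, -1.634]
force: [-2.8, 0.1, 1.3]
width: 0.0137
gripper_force: 30.0
t: 5.52
eef_pos: [0.5335, -0.1468, 0.1367]
ee_rot: [-3.138, 0.001, -1.634]
force: [-1.1, 0.9, -6.4]
width: 0.0139
gripper_force: 30.0
```

```bash
python3 -m crank '[[[-0.6,0.2,-0.5,0],[-1.8,0.6,-1.2,-0.5],[-3.3,1.2,-2,-1],[-5,1.8,-2,-2],[-6.6,2.4,-2,-3],[-8.2,3,-2,-3.5],[-9.6,3.5,-2,-3.5],[-10.5,3.85,-2,-3.5],[-10.9,4,-2,-3.5],[-10.9,4,-2,-3.5],[-10.9,4,-2,-3.5]]]'
cat > pin.py <<'E'
from h import *
import sys
s,im,d,c=grab('wrist');save(sys.argv[1],im);P=cloud(d,c)
hsv=cv2.cvtColor(im,cv2.COLOR_RGB2HSV).astype(int);X,Y,Z=P[...,0],P[...,1],P[...,2]
m=(d>0)&(abs(X-.597)<.04)&(abs(Y-.168)<.03)&(Z>.034)&(Z<.045)
if m.sum()>4: print('pin',m.sum(),cv2.minAreaRect((P[m][:,:2]*1000).astype(np.float32)),P[m].mean(0))
m=(d>0)&(abs(X-.545)<.2)&(abs(Y-.155)<.14)&(Z>.05)&(Z<.066)
if m.sum()>4: print('housing',m.sum(),cv2.minAreaRect((P[m][:,:2]*1000).astype(np.float32)))
# pieces of guides
a=np.radians(13.8);u=np.array([np.cos(a),np.sin(a)]);v=np.array([-u[1],u[0]])
L=np.stack([(P[...,:2]-[.548,.1565])@u,(P[...,:2]-[.548,.1565])@v],-1)
for sgn in (1,-1):
    m=(d>0)&(L[...,1]*sgn>.07)&(L[...,1]*sgn<.1)&(Z>.039)&(Z<.045)&(abs(L[...,0])<.1+.15)
    if m.sum()>30:
        q=L[m];
        xs=np.linspace(q[:,0].min(),q[:,0].max(),8)
        e=[((q[(q[:,0]>=l)&(q[:,0]<h)][:,1]*sgn)) for l,h in zip(xs[:-1],xs[1:])]
        print('guide',sgn,m.sum(),[(round(l,3),round(np.percentile(k,3),4),round(np.percentile(k,97),4)) for l,k in zip(xs,e) if len(k)>10])
print(s['eef_pos'],s['ee_rot'])
E
python3 pin.py w2
```

```text
t: 6.9
eef_pos: [0.4495, 0.1307, 0.1849]
ee_rot: [3.141, -0.0, -1.329]
force: [0.4, -1.0, -5.3]
width: 0.014
gripper_force: 30.0
pin 61 ((591.8690185546875, 169.41534423828125), (3.315513849258423, 9.898473739624023), 14.874126434326172) [0.59206885 0.16915002 0.03666622]
housing 1988 ((656.6863403320312, 203.93658447265625), (14.196516036987305, 108.65230560302734), 6.580031871795654)
guide 1 61 [(np.float64(0.117), np.float64(0.0709), np.float64(0.0801)), (np.float64(0.118), np.float64(0.0707), np.float64(0.0786)), (np.float64(0.118), np.float64(0.0706), np.float64(0.0801))]
guide -1 6203 [(np.float64(-0.158), np.float64(0.08), np.float64(0.0905)), (np.float64(-0.118), np.float64(0.08), np.float64(0.0905)), (np.float64(-0.079), np.float64(0.08), np.float64(0.0904)), (np.float64(-0.04), np.float64(0.08), np.float64(0.0904)), (np.float64(-0.001), np.float64(0.0799), np.float64(0.0903)), (np.float64(0.038), np.float64(0.0799), np.float64(0.0903)), (np.float64(0.078), np.float64(0.0798), np.float64(0.0903))]
[0.44951746 0.13074606 0.18487395] [ 3.14062921e+00 -3.98946984e-04 -1.32871138e+00]
```

View pics/w2.png

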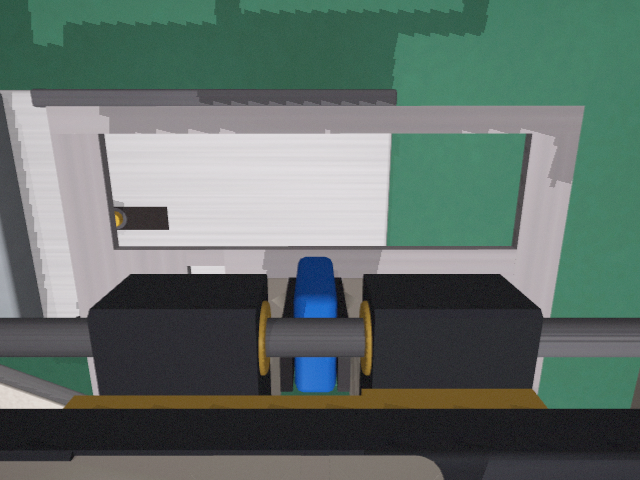

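The pin shows at (117,219) through the frame's opening, half hidden by the leading bar; the frame hangs square. I'll shift forward 20 mm to see all of the pin.

```bash
python3 -m crank '[[[0,-0.4,0,0],[0,-0.8,0,0],[0,-0.8,0,0],[0,-0.8,0,0]]]'
cat >> pin.py <<'E'
m=(d>0)&(Z>.034)&(Z<.045)&(abs(L[...,0]-.05)<.03)&(abs(L[...,1])<.02)
q=L[m]*1000
if m.sum()>4: print('pin local',m.sum(),np.percentile(q,[1,50,99],axis=0).round(1),q.mean(0))
g=arm.get_state()['eef_pos'][:2]-np.array([.548,.1565]);print('tcp local',g@u*1000,g@v*1000)
# frame as held: outline of plate
m=(d>0)&(hsv[...,1]<60)&(abs(Z-s['eef_pos'][2]-.0)<.02)&(np.linalg.norm(P[...,:2]-s['eef_pos'][:2],axis=-1)<.14)
q=L[m]*1000;print('plate',m.sum(),np.percentile(q,[.5,99.5],axis=0).round(1),np.percentile(Z[m],[5,50,95]))
A=np.c_[q/1000,np.ones(len(q))];print('plane',np.linalg.lstsq(A,Z[m],rcond=None)[0])
E
python3 pin.py w3
```

```text
t: 7.45
eef_pos: [0.4691, 0.1358, 0.185]
ee_rot: [3.141, -0.0, -1.329]
force: [-0.0, -0.8, -5.9]
width: 0.0138
gripper_force: 30.0
pin 213 ((596.16259765625, 170.57168579101562), (11.958044052124023, 11.297114372253418), 60.81692886352539) [0.59582976 0.17003986 0.03722304]
housing 7752 ((669.5575561523438, 177.82643127441406), (34.38007354736328, 163.8743438720703), 6.072349548339844)
guide 1 58 [(np.float64(0.118), np.float64(0.0705), np.float64(0.0799)), (np.float64(0.118), np.float64(0.0707), np.float64(0.0784))]
guide -1 6360 [(np.float64(-0.158), np.float64(0.0798), np.float64(0.0902)), (np.float64(-0.118), np.float64(0.0798), np.float64(0.0902)), (np.float64(-0.078), np.float64(0.0797), np.float64(0.0901)), (np.float64(-0.038), np.float64(0.0797), np.float64(0.0901)), (np.float64(0.002), np.float64(0.0797), np.float64(0.0901)), (np.float64(0.042), np.float64(0.0797), np.float64(0.0901)), (np.float64(0.082), np.float64(0.0717), np.float64(0.0901))]
[0.46907272 0.13581233 0.18497876] [ 3.14074945e+00 -2.50776513e-04 -1.32892848e+00]
pin local 213 [[44.3 -3.7]
 [49.6  1.6]
 [55.8  7.8]] [49.67882907  1.7400196 ]
tcp local -81.67968992722152 -1.1960830559243043
plate 43435 [[-181.1  -76.4]
 [  18.3   38. ]] [0.17816302 0.17971426 0.18093221]
plane [-1.26702959e-04  1.39956932e-02  1.80557977e-01]
```

Pin is at bed-local x ≈ 50 mm (5 mm ahead of nominal), and the frame is level and square. Next I advance 62 mm and lower.

```bash
python3 -m crank '[[[0,-0.6,0,0],[-0.05,-1.4,0.3,0],[-0.08,-2.1,1,0],[-0.08,-2.47,2,0],[-0.08,-2.47,3.2,0],[-0.08,-2.47,4.3,0],[-0.08,-2.47,4.9,0],[-0.08,-2.47,4.9,0],[-0.08,-2.47,4.9,0]]]'
python3 pin.py w4 | tail -3
```

```text
t: 8.62
eef_pos: [0.5296, 0.1534, 0.0638]
ee_rot: [-3.14, 0.0, -1.328]
force: [0.8, -0.2, -4.9]
width: 0.0137
gripper_force: 30.0
plate 44912 [[-118.1  -73.8]
 [ 117.8   40.2]] [0.05511747 0.05850539 0.05977922]
plane [-0.00545323  0.00076083  0.05842639]
```

```bash
python3 -m crank '[[[0,0.05,0.2,0],[0,0.05,0.4,0],[0,0.05,0.5,0],[0,0.05,0.57,0],[0,0.05,0.63,0],[0,0.05,0.63,0],[0,0.05,0.63,0]]]'
```

```text
t: 9.55
eef_pos: [0.5277, 0.1527, 0.0475]
ee_rot: [-3.141, 0.0, -1.328]
force: [-1.6, -1.0, 0.7]
width: 0.0134
gripper_force: 30.0
```

```bash
python3 -m crank '[[[0,0,0,0],[0,0,0,0],[0,0,0,0],[0,0,0,0],[0,0,0,0],[0,0,0,0]]]' 0.5 10
python3 pin.py w5 | tail -3
```

```text
t: 10.3
eef_pos: [0.5274, 0.1526, 0.0471]
ee_rot: [-3.142, 0.0, -1.328]
force: [-0.2, -0.5, 0.1]
width: 0.044
gripper_force: 0.0
plate 143371 [[-153.2  -90.1]
 [ 114.3   56.8]] [0.02914755 0.0308946  0.04343348]
plane [ 0.01362958 -0.04711091  0.03306161]
```

View pics/w5.png

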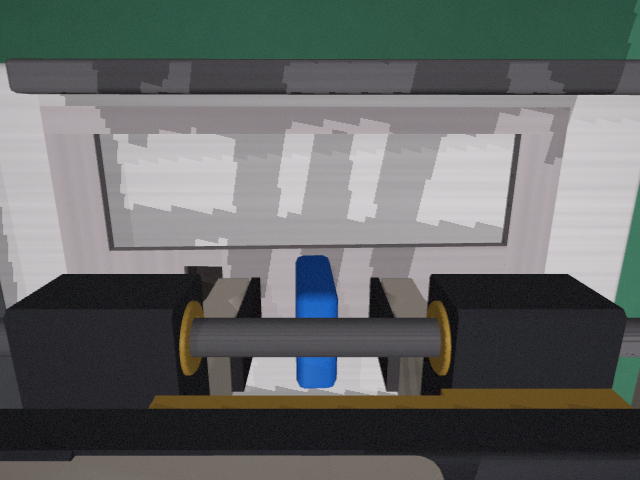

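The frame is released and centred, with the handle at (316,320) midway between the open fingers and an even gap to the guide. Now a slow forward nudge.

```bash
python3 -m crank '[[[0,-0.3,0,0],[0,-0.5,0,0],[0,-0.6,0,0],[0,-0.68,0,0],[0,-0.76,0,0],[0,-0.84,0,0],[0,-0.92,0,0],[0,-1.0,0,0],[0,-1.08,0,0],[0,-1.16,0,0],[0,-1.24,0,0],[0,-1.24,0,0]]]'
python3 pin.py w6 | tail -3
```

```text
t: 11.85
eef_pos: [0.558, 0.1602, 0.0471]
ee_rot: [-3.141, 0.0, -1.328]
force: [-1.3, -0.3, 0.8]
width: 0.0438
gripper_force: 0.5
plate 145361 [[-125.   -89.9]
 [ 126.1   56.9]] [0.02918621 0.03458602 0.05207525]
plane [ 0.04025422 -0.01705732  0.03518623]
```

View pics/w6.png

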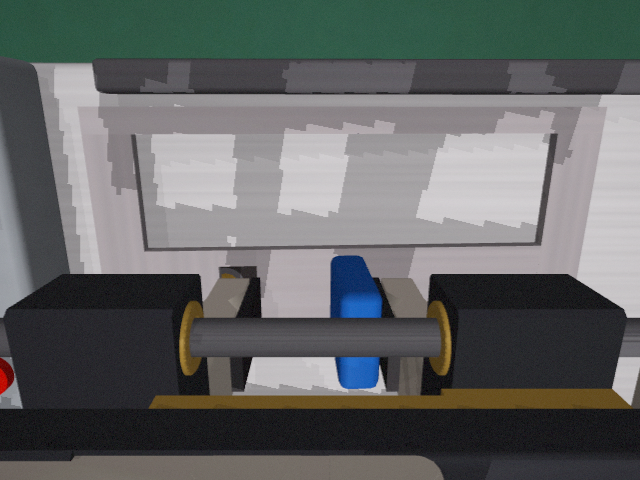

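The frame has slid about 16 mm, and the pin shows at the front of the hole at (228,275). Continuing in smaller steps.

```bash
python3 -m crank '[[[0,-0.05,0,0],[0,-0.1,0,0],[0,-0.15,0,0],[0,-0.2,0,0],[0,-0.25,0,0],[0,-0.25,0,0]]]'
cat > chk.py <<'E'
from h import *
s,im,d,c=grab('wrist');P=cloud(d,c);hsv=cv2.cvtColor(im,cv2.COLOR_RGB2HSV).astype(int);Z=P[...,2]
b=(d>0)&(hsv[...,0]>100)&(hsv[...,0]<125)&(hsv[...,1]>120)&(Z>.06)&(Z<.1)
a=np.radians(13.8);u=np.array([np.cos(a),np.sin(a)]);v=np.array([-u[1],u[0]])
L=np.stack([(P[...,:2]-[.548,.1565])@u,(P[...,:2]-[.548,.1565])@v],-1)*1000
print('handle top z',np.percentile(Z[b],[50,95]),'local',np.median(L[b&(Z>np.percentile(Z[b],80)-.002)],0))
# side bar (at v=-70) heights near front and rear of it, relative to handle
hx=np.median(L[b],0)[0]
for x0 in (-85,-40,0,40,85):
    m=(d>0)&(abs(L[...,0]-hx-x0)<8)&(abs(L[...,1]+69)<3);print(x0,np.median(Z[m]).round(4) if m.sum() else None,end=' ')
print(s['force'],s['eef_pos'])
E
python3 chk.py
```

```text
t: 12.65
eef_pos: [0.5643, 0.1618, 0.0472]
ee_rot: [-3.14, 0.0, -1.328]
force: [0.7, -0.3, -0.0]
width: 0.0433
gripper_force: 0.0
handle top z [0.07622282 0.07764928] local [ 3.52337979 -6.73691852]
-85 0.0349 -40 0.035 0 0.035 40 0.035 85 0.0351 [ 0.71706732 -0.276334   -0.02876745] [0.56427527 0.16182733 0.04721208]
```

The side bar now reads 35 mm at every point and the handle top is 77 mm, so the frame has dropped and lies flat. Backing off the handle and lifting away.

```bash
python3 -m crank '[[[0,0.2,0,0],[0,0.4,0,0],[0,0.45,0,0],[0,0.45,-0.3,0],[0,0.45,-1,0],[0,0.45,-2,0],[0,0.45,-3.5,0],[0,0.45,-5,0],[0,0.45,-6,0],[0,0.45,-6,0],[0,0.45,-6,0]]]'
python3 - <<'E'
from h import *
exec(open('chk.py').read())
save('w7',im)
E
```

```text
t: 14.08
eef_pos: [0.5524, 0.1587, 0.1969]
ee_rot: [3.141, 0.0, -1.329]
force: [-0.3, -0.8, -0.6]
width: 0.0437
gripper_force: 0.0
handle top z [0.07662592 0.07782476] local [3.38928242 1.12471919]
-85 0.0349 -40 0.0351 0 0.0349 40 0.035 85 0.0352 [-0.33773049 -0.76817409 -0.59314159] [0.55235513 0.15868219 0.19692166]
```

View pics/w7.png

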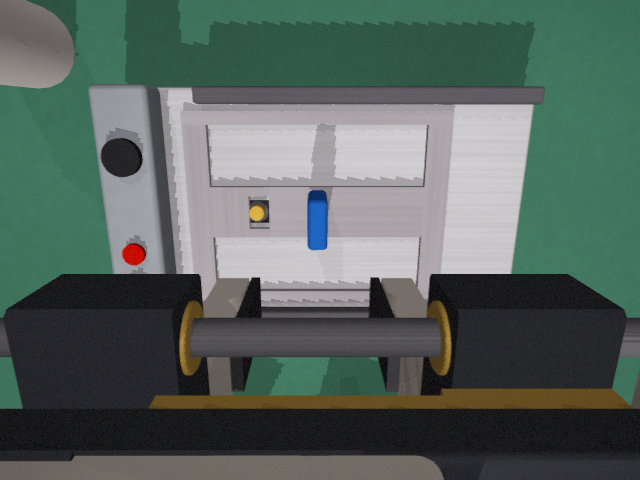

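The brass pin shows inside the hole at (258,213), the frame lies flat between the guides, and the hand is clear.

```bash
python3 -c "
from station import arm
print(arm.job_done())"
```

```text
the job is handed in; nothing more can be done
None
```

The sealing frame is flat on the bed with its hole over the brass pin, nothing else was touched, the gripper is clear, and I handed the job in at about 14 s; no verdict came back.

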